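Strap the leisure battery down on its power board

ROBOT

A 7-joint arm with a two-finger parallel gripper is mounted at the origin on the work surface. World frame = base frame: x ahead of the robot, y to its left, z up, the work surface at z = 0. Lengths are in m, angles in rad, forces in N, time in s.
With the tool pointing down it reaches from about 0.4 to 0.85 m from the base axis. Payload 10.4 kg.
Tool frame: the origin (TCP) lies at the very end of the fingers, on their centre line; the grasp point (between the pads) lies 19 mm behind it (manip.pinch_z is the distance from the TCP to the grasp point, in m); z points along the fingers, y is the line along which they close (so a half turn about z gives the same grasp; the last joint's range is limited). The gripper opens to 85 mm and grips with 20 to 120 N. Pads are 22 mm wide; open, the fingers measure 114 mm over their backs; the gripper's body (76 mm by 85 mm) begins 54 mm behind the grasp point. The pads swing forward as they close: fully open they stand 13 mm farther back than shut.
Start: joints at [-1.166, 0.332, -0.065, 1.46, 0.022, 1.35, -0.088], TCP at [0.259, 0.569, 0.231] pointing down, gripper open.
Joint ranges: [-2.6, 2.6], [-0.5, 2.12], [-1.47, 1.34], [0.16, 2.42], [-1.27, 4.41], [0.06, 2.06], [-2.6, 2.6]. Speed limits (rad/s): [2.22, 2.22, 2.79, 2.79, 3.14, 3.14, 3.14].

INTERFACE

Orientations are given as a unit quaternion [x, y, z, w].
In Python, from workcell import manip gives the robot as it stands. The module is installed in compiled form; this text tells all that it offers.
- The arm moves only by the shell command python3 -m creep 'ROWS' [OPENING] [FORCE]. ROWS is a JSON object of lists of equal length, an entry for each row: "slide": the shift along the tool's x, y, z in m, a list of three; "twist": the turn about the tool's z in degrees. A call has 1 to 8 rows; each row shifts and turns the commanded pose from where the row before left it, along the tool's axes as they then stand; what a row does not reach is not made up. A row lasts 1/8 s, in which the tool goes at most 62.5 mm and 10.7 degrees, less where a joint would pass 70% of its speed; a pose out of reach is approached as far as the arm can. A call with a gripper value outside its range is refused whole. OPENING is the opening in per cent of the stroke, from 0 (shut) to 100 (fully open), set as the call begins (- or left out, the last holds). The fingers move at their own pace and stop on an object; FORCE is the grip in N (left out, the last holds). Time passes only in rows, so rows that do not move let the fingers close. It gives the time, the measured TCP pose, the force, the opening and the grip force at its end, in the units of the state.
- manip.get_obs(): the state, without advancing time (a new reading comes with each control period).
- manip.camera(name): name is "scene" or "top"; returns (picture, depth): 384x512x3 uint8, blue, green, red; 384x512 float32, m along the optical axis (not along the pixel's ray), 0 where there is no reading.
- manip.camera_params(name): a dict with "intrinsics" (3x3 intrinsics, pixels), "dist_coeffs" ([k1, k2, p1, p2, k3] as OpenCV has them; the pictures are not rectified), "R" (3x3) and "t" (3): a world point X has camera coordinates R X + t. Camera axes: x right, y down, z forward; pixel columns grow to the right and rows downward; lengths in m; the calibration is good to about 2 mm. A picture is of the moment at which its call begins. camera_params takes no time and is no camera call.
- manip.hand_in(): hands the job in; it is judged then, once.
The state is a dict: "clock": time; "joint_pos": joint angles; "joint_velocities": joint speeds; "tau": joint torques, N m; "position": TCP position; "ee_rot": TCP orientation; "ft_force": force on the tool from outside, world axes, zero at the start; "torque": the same for the moment, N m; "grip_width": opening from 0.0 (shut) to 1.0 (fully open); "grasp_force": force on a finger pad.
Only numpy, scipy, OpenCV 4.12 (cv2) and the standard library are available. Lean on these libraries where they do the work, as an engineer would, in place of code of your own. Each camera call takes 0.05 s, during which the arm holds its last target. There are 200 camera calls.

TASK

First take the spanner off the top of the battery and lay it in the empty half of the red tool tray; then take the hold-down bar that fits this battery, fit it open side up over the two upright threaded rods together, and lower it - do not drop it - until it lies flat on the battery top. Keep the spanner and the bar off the battery terminals, and leave the other bar and the rest of the things on the table where they are.

Things in the scene. Friction and masses are not known exactly. Their poses are not given: they have to be found in the camera images.
- power_board: Camping power board, fixed: plywood 340 x 220 x 15 mm (its x, y, z) with a battery in a black tray, 195 mm along x, 130 mm along y (grey lid 199 x 134), its flat top 176 mm above the table. An upright threaded rod stands beside the middle of each long side. Fuse block and isolator switch (to 56 mm high) lie beyond the battery's ends. Origin: centre of the underside.
- seat (a point): Centre of the battery's flat top (176 mm above the table), midway between the rods: where the middle of the bar's underside belongs. Axes as the board's.
- rod_left (a point): Tip of the rod on the board's +y side, 81 mm from the battery's centre line: rod 8 mm thick, its last 4 mm tapered to 4 mm; the tip is 216 mm above the table and 40 mm above the battery top.
- rod_right (a point): Tip of the like rod on the board's -y side; the rods are 162 mm apart.
- terminal_plus: Battery terminal with red base: lead block 18 x 18 mm, 14 mm high with a 4 mm bolt end on it, standing on the battery top 80 mm to -x and 47 mm to +y of its centre (board frame). Origin: centre of its foot, on the battery top.
- terminal_minus: The like terminal with blue base, 80 mm to +x and 47 mm to +y of the battery's centre.
- short_bar: Hold-down bar that fits: dark steel channel 200 mm long (its y), 36 mm wide (x), 20 mm high; floor 4 mm thick, two 3 mm side flanges standing up along its whole length (open side up). Two 11 mm holes through the floor, 162 mm apart. About 0.36 kg. Lies on the table, open side up. Origin: centre of the underside.
- short_bar_hole1 (a point): Centre of the hole at the bar's +y end, on the underside, 81 mm from the bar's middle.
- short_bar_hole2 (a point): Centre of the hole at the bar's -y end, on the underside, 81 mm from the bar's middle.
- long_bar: The other hold-down bar, for a bigger battery: the same channel but 240 mm long with holes 202 mm apart; does not fit, leave it. Origin: centre of the underside, y along it.
- spanner: Flat steel spanner 150 mm long, about 0.11 kg, lying flat across the middle of the battery top. Shank along its x, 17 mm wide and 7 mm thick; open jaw 38 mm wide at +x, ring 32 mm across at -x, both 8 mm thick. Origin: middle of its length, on the underside.
- tool_tray: Red steel tool tray, 230 mm (x) by 172 mm (y), 38 mm high, walls and floor 4 mm thick, fixed to the table. One wall along its x divides it into two halves, each 222 x 80 mm inside; the half on its +y side is empty (centre of it 42 mm to +y of the origin), the other holds a screwdriver. Origin: centre of the underside.
- screwdriver: Screwdriver 170 mm long, yellow handle 26 mm thick, lying in the -y half of the tray; leave it. Origin: under its middle, on the underside.
- screw_jar: Small screw jar, 44 mm across, 62 mm high, standing between the two bars; leave it. Origin: centre of the underside.
- spray_can: Spray can, 58 mm across, 175 mm high; leave it. Origin: centre of the underside.
- coffee_can: Blue coffee can, 104 mm across, 132 mm high; leave it. Origin: centre of the underside.
- carton: Small carton 60 x 110 x 55 mm (x, y, z); leave it. Origin: centre of the underside.
- tape_roll: Black roll of tape lying flat, 68 mm across, 19 mm high; leave it. Origin: centre of the underside.
Mind the look-alikes: they are no part of the job. There is more than one size of the spanner; the one meant has the size given above. What is shaped like the short_bar but blue is not meant.

How it is judged:
By the outcome, as a careful person would: the job done as asked, in the order asked, and still so for the second after the job is handed in, with the robot touching nothing.
It also fails if it takes over 67 s, if anything falls off the work surface, if the arm or the gripper's body presses on something with over 40 N, if the wrist force passes 120 N, or if a joint passes its speed limit or range.

## Working session

There is one attempt and no reset: what is moved stays moved. The work goes in short steps, Python scripts to look and compute and a shell command to move; the robot and the scene stay as the last step left them, time stands still between calls to the robot, and variables do not carry over. Pictures are saved under pics/ and viewed, at most 13 in all, crops included, and the job is handed in when it is done.

```bash
mkdir -p pics; cat > h.py <<'E'
import numpy as np, cv2
from workcell import manip
def P(n):
    p=manip.camera_params(n); return np.array(p["intrinsics"],float),np.array(p["dist_coeffs"],float),np.array(p["R"],float),np.array(p["t"],float).ravel()
def ray(n,uv):
    K,d,R,t=P(n); u=cv2.undistortPoints(np.array(uv,float).reshape(-1,1,2),K,d).reshape(-1,2)
    return -R.T@t,(R.T@np.c_[u,np.ones(len(u))].T).T
def plane(n,uv,z):
    c,D=ray(n,uv); return c+D*((z-c[2])/D[:,2])[:,None]
def proj(n,X):
    K,d,R,t=P(n); return cv2.projectPoints(np.array(X,float).reshape(-1,3),cv2.Rodrigues(R)[0],t,K,d)[0].reshape(-1,2)
def cloud(n,depth):
    K,d,R,t=P(n); h,w=depth.shape; g=np.stack(np.meshgrid(np.arange(w),np.arange(h)),-1).reshape(-1,1,2).astype(float)
    u=cv2.undistortPoints(g,K,d).reshape(-1,2); X=np.c_[u,np.ones(len(u))]*depth.reshape(-1,1)
    return ((X-t)@R).reshape(h,w,3)
def shot(n,tag):
    im,de=manip.camera(n); np.savez(f"{tag}.npz",im=im,de=de); return im,de
E
python3 - <<'E'
from h import *
for n in("scene","top"):
    im,de=shot(n,n+"0"); cv2.imwrite(f"pics/{n}0.png",cv2.resize(im,(800,600)))
    K,d,R,t=P(n); print(n,-R.T@t,R[2],K[0,0],(de>0).mean())
o=manip.get_obs(); print(o["position"],o["ee_rot"],o["grip_width"],o["clock"],o["ft_force"])
E
```

```text
scene [ 1.24143811 -0.25076784  0.91386241] [-0.66885106  0.21638323 -0.71120782] 366.06529564093034 0.9962361653645834
top [ 0.3477976  -0.018351    1.20327613] [ 0.14986392  0.0129835  -0.98862138] 375.4978473430951 0.9960174560546875
[0.2591436  0.56838891 0.23057533] [ 2.12231077e-01  9.77219296e-01 -6.37984515e-04 -1.07498871e-04] 1.0018951832180913 0.1 [ 0.17534743 -0.62041561  0.1888574 ]
```

View pics/top0.png

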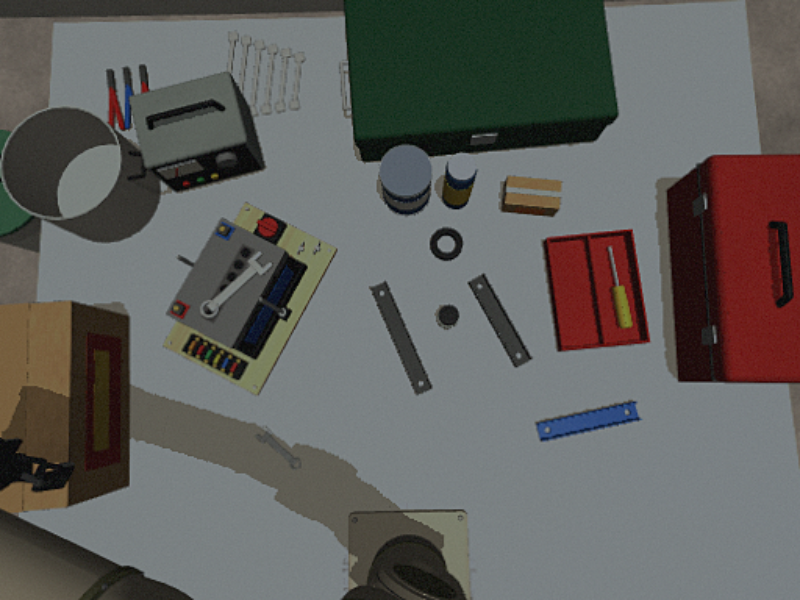

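View pics/scene0.png

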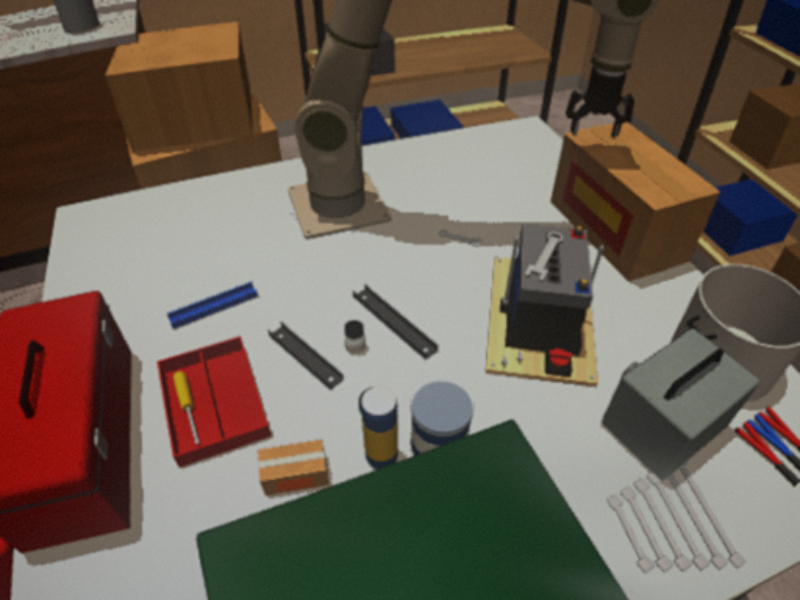

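Top view (800x600 px): the spanner is on the battery with jaw (262,262) and ring (210,308). Look-alikes are the small spanner on the table (278,447) and the set at (265,70). Dark bars: long one (400,338), short one (500,320); the blue bar is at (587,420). The tray's empty half is at (573,295), and the rod tips are at about (180,258) and (285,313).

```bash
cat > m1.py <<'E'
from h import *
def rect(pts):
    (c,s,a)=cv2.minAreaRect(pts.astype(np.float32)); b=cv2.boxPoints((c,s,a)); e=b[1]-b[0]; f=b[2]-b[1]
    L=e if np.linalg.norm(e)>np.linalg.norm(f) else f
    return np.round(c,4),np.round(sorted(s),4),round(np.degrees(np.arctan2(L[1],L[0]))%180,1)
def comp(mask,seed):
    n,l=cv2.connectedComponents(mask.astype(np.uint8)); v=l[seed[1],seed[0]]; return l==v if v else None
if __name__=="__main__":
    for n in("top","scene"):
        z=np.load(n+"0.npz"); im=z["im"].astype(int); C=cloud(n,z["de"]); g=im.mean(2)
        lid=(C[...,2]>.168)&(C[...,2]<.19)&(C[...,0]>.35)&(C[...,0]<.8)&(C[...,1]>.1)&(C[...,1]<.55)
        print(n,"lid",lid.sum(),rect(C[lid][:,:2]),np.median(C[lid][:,2]))
        sp=cv2.morphologyEx((lid&(g>135)).astype(np.uint8),cv2.MORPH_OPEN,np.ones((2,2)))
        k,l,st,ce=cv2.connectedComponentsWithStats(sp,connectivity=8); 
        i=1+np.argmax(st[1:,4]); v,u=np.where(l==i); X=plane(n,np.c_[u,v],.184); print("spanner",st[i,4],rect(X[:,:2]),g[lid].min(),np.percentile(g[lid],[10,50,90]))
        sx={"top":[(400,338),(500,320)],"scene":[(393,322),(305,355)]}[n]
        dark=(g<90)&(im.max(2)-im.min(2)<30)&(C[...,2]<.03)
        for s in sx:
            m=comp(dark,(int(s[0]*.64),int(s[1]*.64)))
            if m is None: print("no",s);continue
            v,u=np.where(m); print("bar",s,m.sum(),rect(plane(n,np.c_[u,v],.012)[:,:2]),C[m][:,2].max())
        red=(im[...,2]>90)&(im[...,2]>2*im[...,1])&(im[...,2]>2*im[...,0])&(C[...,2]>.02)&(C[...,2]<.06)
        m=red&(C[...,0]>.3)&(C[...,0]<.8)&(C[...,1]<-.15)&(C[...,1]>-.48)
        print("tray",m.sum(),rect(C[m][:,:2]))
        hi=(C[...,2]>.195)&(C[...,2]<.23)&(C[...,0]>.35)&(C[...,0]<.75)&(C[...,1]>.12)&(C[...,1]<.5)
        k,l,st,ce=cv2.connectedComponentsWithStats(hi.astype(np.uint8))
        for i in range(1,k): print("rod?",st[i,4],ce[i],C[l==i].mean(0).round(4))
    z=np.load("top0.npz"); a=z["im"]
    cv2.imwrite("pics/crop0.png",np.hstack([cv2.resize(a[125:255,95:225],(400,400),interpolation=2),cv2.resize(a[165:265,230:350],(400,400),interpolation=2)]))
E
python3 m1.py
```

```text
top lid 3450 (array([0.6081, 0.4027]), array([0.2057, 0.3906]), np.float32(57.1)) 0.17677458138459418Traceback (most recent call last):
  File "m1.py", line 15, in <module>
    i=1+np.argmax(st[1:,4]); v,u=np.where(l==i); X=plane(n,np.c_[u,v],.184); print("spanner",st[i,4],rect(X[:,:2]),g[lid].min(),np.percentile(g[lid],[10,50,90]))
        ~~~~~~~~~^^^^^^^^^^
    return _wrapfunc(a, 'argmax', axis=axis, out=out, **kwds)
    return bound(*args, **kwds)
ValueError: attempt to get argmax of an empty sequence
```

```bash
python3 - <<'E'
s=open("m1.py").read()
s=s.replace('        print(n,"lid"','        k,l,st,ce=cv2.connectedComponentsWithStats(cv2.morphologyEx(lid.astype(np.uint8),cv2.MORPH_OPEN,np.ones((3,3)))); lid=l==1+np.argmax(st[1:,4])\n        lp=np.percentile(g[lid],[5,50,80,95]); print(lp)\n        print(n,"lid"')
s=s.replace("g>135","g>lp[1]+20")
open("m1.py","w").write(s)
E
python3 m1.py
```

```text
[ 35.43333333  80.33333333  83.66666667 124.66666667]
top lid 3327 (array([0.5481, 0.3101]), array([0.1368, 0.1996]), np.float32(151.5)) 0.176816195748945
spanner 293 (array([0.5395, 0.2821]), array([0.0344, 0.1312]), np.float32(135.2)) 0.0 [ 54.33333333  80.33333333 102.93333333]
bar (400, 338) 861 (array([0.4568, 0.0038]), array([0.0384, 0.2418]), np.float32(22.2)) 0.027097445921637833
bar (500, 320) 762 (array([ 0.4864, -0.1982]), array([0.0412, 0.1997]), np.float32(26.7)) 0.025890291265765746
tray 347 (array([ 0.5408, -0.3918]), array([0.1739, 0.2286]), np.float32(4.3))
rod? 4 [142.5  145.75] [0.64   0.3102 0.1964]
rod? 14 [114.85714286 164.64285714] [0.5856 0.3801 0.208 ]
rod? 12 [167.16666667 191.33333333] [0.5084 0.2371 0.2096]
rod? 2 [111.5 195.5] [0.503  0.3912 0.1959]
rod? 1 [112. 198.] [0.4961 0.3894 0.1963]
[ 44.          94.33333333  98.33333333 152.        ]
scene lid 1939 (array([0.5479, 0.3125]), array([0.1351, 0.2043]), np.float32(151.2)) 0.175495356436725
spanner 187 (array([0.5494, 0.286 ]), array([0.037 , 0.1306]), np.float32(133.3)) 22.333333333333332 [ 54.66666667  94.33333333 121.73333333]
bar (393, 322) 656 (array([0.4581, 0.0049]), array([0.0422, 0.2442]), np.float32(22.1)) 0.02212347115155999
bar (305, 355) 595 (array([ 0.4892, -0.1957]), array([0.0404, 0.2027]), np.float32(26.4)) 0.02470581084314702
tray 462 (array([ 0.6056, -0.3769]), array([0.1918, 0.3781]), np.float32(11.2))
rod? 1 [372. 145.] [0.5018 0.395  0.1958]
rod? 15 [330.26666667 154.2       ] [0.5105 0.2397 0.2065]
rod? 19 [383.57894737 160.        ] [0.5858 0.3805 0.2055]
rod? 1 [375. 180.] [0.6452 0.315  0.1969]
```

View pics/crop0.png

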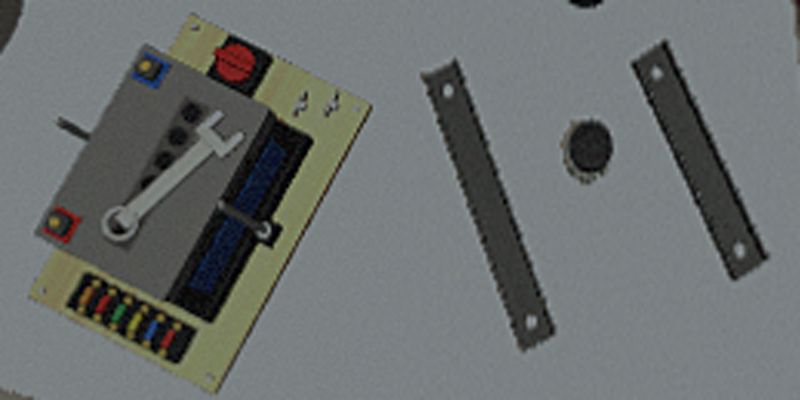

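The crop confirms it: the spanner on the battery lid has its jaw upper right and ring lower left, and the short bar is the right-hand dark one. Next I refine the spanner's shank line, the rods and the tray.

```bash
python3 - <<'E'
from h import *
s=np.array([.548,.311]); 
for n,th in(("top",100),("scene",115)):
    z=np.load(n+"0.npz"); im=z["im"].astype(int); g=im.mean(2)
    h,w=g.shape; uv=np.stack(np.meshgrid(np.arange(w),np.arange(h)),-1).reshape(-1,2); X=plane(n,uv,.1835)[:,:2]-s
    e=np.array([.876,-.482]); f=np.array([.482,.876]); a,b=X@e,X@f
    m=(g.ravel()>th)&(abs(a)<.095)&(abs(b)<.064)&~((b>.025)&(abs(a)>.06))
    k,l,st,ce=cv2.connectedComponentsWithStats(m.reshape(h,w).astype(np.uint8),connectivity=8); m=(l==1+np.argmax(st[1:,4])).ravel()
    d=np.array([.7071,-.7071]);q=np.array([.7071,.7071]); S,Q=X[m]@d,X[m]@q
    print(n,m.sum(),S.min().round(4),S.max().round(4))
    for lo in np.arange(-.11,.09,.015):
        i=(S>=lo)&(S<lo+.015)
        if i.sum(): print(round(lo+.0075,4),i.sum(),(Q[i].mean()*1000).round(1),(np.ptp(Q[i])*1000).round(1))
E
```

```text
top 325 -0.0663 0.08
-0.0725 4 -16.0 12.0
-0.0575 24 -15.9 30.0
-0.0425 43 -17.9 28.0
-0.0275 32 -18.7 14.1
-0.0125 28 -19.6 12.1
0.0025 29 -20.6 14.1
0.0175 30 -20.2 14.2
0.0325 28 -21.3 12.2
0.0475 40 -23.0 32.3
0.0625 49 -23.0 34.4
0.0775 18 -21.5 32.4
scene 192 -0.0682 0.08
-0.0725 2 -11.8 2.9
-0.0575 5 -7.3 8.6
-0.0425 19 -16.2 24.2
-0.0275 15 -17.1 14.1
-0.0125 18 -18.2 15.6
0.0025 18 -19.1 16.4
0.0175 17 -20.5 15.0
0.0325 19 -21.2 16.4
0.0475 29 -22.5 31.9
0.0625 36 -21.6 37.1
0.0775 14 -24.8 35.4
```

```bash
python3 -m creep '{"slide":[[-0.047,-0.017,-0.002],[-0.047,-0.017,-0.002],[-0.047,-0.017,-0.002],[-0.047,-0.017,-0.002],[-0.047,-0.017,0],[-0.047,-0.017,0],[-0.047,-0.017,0],[-0.04,-0.016,0]],"twist":[0,0,0,0,0,0,0,0]}' 50 60
```

```text
clock: 1.1
position: [0.5401, 0.291, 0.2389]
ee_rot: [0.213, 0.977, -0.0, -0.0]
ft_force: [0.1, 0.6, 1.0]
grip_width: 0.5
grasp_force: 0.0
```

```bash
python3 -m creep '{"slide":[[0,0,0],[0,0,0],[0,0,0],[0,0,0]],"twist":[8,8,8,0]}'; cat >> h.py <<'E'
def togo(x,y,yaw=None,z=None):
    "tool-axes shift to world target; yaw: wanted world angle (deg, mod 180) of tool y"
    from scipy.spatial.transform import Rotation as Ro
    o=manip.get_obs(); R=Ro.from_quat(o["ee_rot"]).as_matrix(); p=o["position"]; ya=np.degrees(np.arctan2(R[1,1],R[0,1]))
    d=R.T@(np.array([x,y,p[2] if z is None else z])-p)
    print("p",p.round(4),"yaw_y",ya.round(1),"tilt",R[:,2].round(3),"slide",d.round(4),"twist",None if yaw is None else round(-((yaw-ya+90)%180-90),1),"F",np.round(o["ft_force"],1),"grip",round(o["grip_width"],3),round(o["grasp_force"],1),"t",o["clock"],"q7",round(o["joint_pos"][6],2))
E
python3 -c "
from h import *; togo(.5388,.2919,41.6,.178)"
```

```text
clock: 1.6
position: [0.5388, 0.2927, 0.2389]
ee_rot: [0.41, 0.912, -0.0, -0.0]
ft_force: [-0.2, -1.3, -0.4]
grip_width: 0.5
grasp_force: 0.0
p [0.5388 0.2927 0.2389] yaw_y 41.5 tilt [-0.001 -0.    -1.   ] slide [-0.0006 -0.0005  0.0609] twist -0.1 F [-0.2 -1.3 -0.4] grip 0.5 0.0 t 1.6 q7 0.2
```

```bash
python3 -m creep '{"slide":[[0,0,0.02],[0,0,0.02],[0,0,0.012],[0,0,0.006],[0,0,0.0025],[0,0,0]],"twist":[0,0,0,0,0,0]}' 40 && python3 -m creep '{"slide":[[0,0,0],[0,0,0],[0,0,0],[0,0,0],[0,0,0]],"twist":[0,0,0,0,0]}' 0 60
```

```text
clock: 2.35
position: [0.5392, 0.2929, 0.1792]
ee_rot: [0.411, 0.912, 0.0, 0.0]
ft_force: [-0.4, -0.7, 0.1]
grip_width: 0.402
grasp_force: 0.0
clock: 2.98
position: [0.5394, 0.293, 0.1796]
ee_rot: [0.411, 0.912, 0.001, 0.0]
ft_force: [-0.1, -0.7, 4.6]
grip_width: 0.163
grasp_force: 58.8
```

```bash
python3 -m creep '{"slide":[[0,0,-0.003],[0,0,-0.01],[0,0,-0.03],[0,0,-0.04],[0,0,-0.04],[0,0,0]],"twist":[0,0,0,0,0,0]}' && python3 - <<'E'
from h import *
im,de=shot("scene","s1"); a,_=shot("top","t1")
x=proj("scene",[.54,.293,.28])[0].astype(int); y=proj("top",[.54,.293,.28])[0].astype(int); print(x,y)
c=lambda i,p:cv2.resize(i[max(0,p[1]-50):p[1]+50,max(0,p[0]-50):p[0]+50],(400,400),interpolation=2)
cv2.imwrite("pics/c1.png",np.hstack([c(im,x),c(a,y)])); togo(.538,-.350,94.3)
E
```

```text
clock: 3.72
position: [0.5402, 0.2933, 0.3058]
ee_rot: [0.411, 0.912, 0.003, 0.002]
ft_force: [0.1, -0.2, -1.1]
grip_width: 0.168
grasp_force: 58.8
[355 136] [137 175]
p [0.5389 0.2927 0.3018] yaw_y 41.5 tilt [ 0.  0. -1.] slide [-4.809e-01 -4.265e-01 -1.000e-04] twist -52.8 F [-0.5 -0.3 -1.9] grip 0.167 58.7 t 3.825 q7 0.2
```

View pics/c1.png

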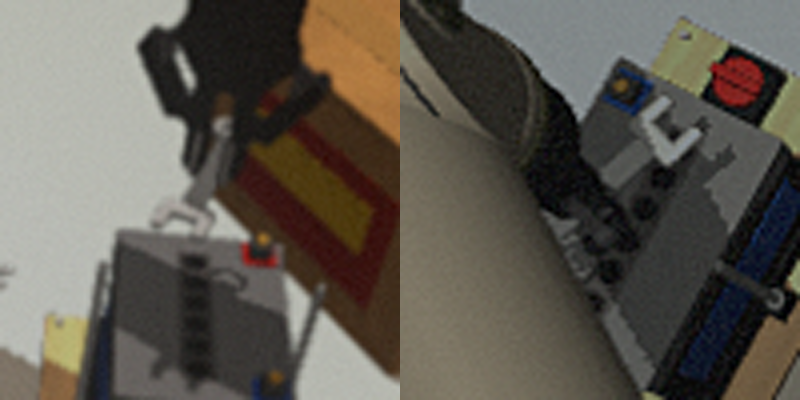

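The spanner is held at mid-shank, with the jaw at left-crop (185,215), and is clear of the battery.

```bash
python3 -m creep '{"slide":[[-0.03,-0.027,0],[-0.044,-0.039,0],[-0.044,-0.039,0],[-0.044,-0.039,0],[-0.044,-0.039,0],[-0.044,-0.039,0],[-0.044,-0.039,0],[-0.044,-0.039,0]],"twist":[0,0,0,0,0,0,0,0]}' && python3 -m creep '{"slide":[[-0.044,-0.039,0],[-0.044,-0.039,0],[-0.035,-0.03,0],[-0.02,-0.018,0],[0,0,0],[0,0,0],[0,0,0]],"twist":[0,0,0,0,-9,-9,-9]}' && python3 -m creep '{"slide":[[0,0,0],[0,0,0],[0,0,0],[0,0,0]],"twist":[-9,-9,-8,0]}' && python3 - <<'E'
from h import *
togo(.538,-.350,94.3)
im,de=shot("top","t2"); s,_=shot("scene","s2")
cv2.imwrite("pics/c2.png",np.hstack([cv2.resize(im[120:250,310:440],(400,400),interpolation=2),cv2.resize(s[170:320,80:230],(400,400),interpolation=2)]))
C=cloud("top",de); r=im.astype(int); m=(r[...,2]>70)&(r[...,2]>2*r[...,1])&(C[...,2]>.028)&(C[...,2]<.048)&(C[...,1]>-.49)&(C[...,1]<-.2)&(C[...,0]>.38)&(C[...,0]<.7)
print(m.sum(),cv2.minAreaRect(C[m][:,:2].astype(np.float32)))
print("tray centre px",proj("top",[.538,-.350,.004]),proj("scene",[.538,-.350,.004]))
E
```

```text
clock: 4.82
position: [0.5374, -0.1607, 0.3005]
ee_rot: [0.411, 0.912, -0.0, -0.001]
ft_force: [1.4, 0.7, -2.3]
grip_width: 0.162
grasp_force: 58.8
clock: 5.7
position: [0.5381, -0.3495, 0.3]
ee_rot: [0.184, 0.983, 0.0, -0.001]
ft_force: [0.2, 0.3, -2.3]
grip_width: 0.161
grasp_force: 58.8
clock: 6.2
position: [0.5381, -0.3495, 0.3004]
ee_rot: [-0.039, 0.999, 0.001, -0.001]
ft_force: [-0.4, 0.2, -0.6]
grip_width: 0.167
grasp_force: 58.8
p [ 0.5381 -0.3495  0.3004] yaw_y 94.4 tilt [-0.002  0.001 -1.   ] slide [ 0.0001 -0.0005 -0.    ] twist 0.1 F [-0.4  0.2 -0.6] grip 0.167 58.8 t 6.2 q7 2.27
245 ((0.5400233268737793, -0.3893531560897827), (0.22928659617900848, 0.17016391456127167), 3.0940535068511963)
tray centre px [[365.62284214 187.45058523]] [[149.11973888 253.00118818]]
```

View pics/c2.png

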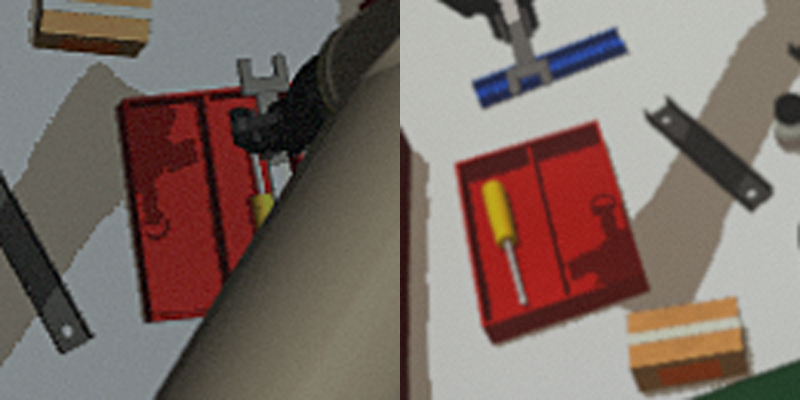

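Spanner is aligned with the tray's long axis. The tray sits at left-crop (120-290, 95-320) and the empty half is its left side, below the gripper once parallax is allowed for. Now lowering.

```bash
python3 -m creep '{"slide":[[0,0,0.03],[0,0,0.05],[0,0,0.05],[0,0,0.05],[0,0,0.04],[0,0,0.02],[0,0,0.01],[0,0,0]],"twist":[0,0,0,0,0,0,0,0]}' && python3 -m creep '{"slide":[[0,0,0.015],[0,0,0.012],[0,0,0.008],[0,0,0.004],[0,0,0.002],[0,0,0]],"twist":[0,0,0,0,0,0]}'; python3 -c "
from h import *; togo(.538,-.350,94.3,.0085)"
```

```text
clock: 7.3
position: [0.5389, -0.35, 0.0523]
ee_rot: [-0.039, 0.999, -0.0, 0.0]
ft_force: [0.4, -0.0, -1.1]
grip_width: 0.17
grasp_force: 58.8
clock: 8.05
position: [0.5387, -0.3498, 0.0109]
ee_rot: [-0.039, 0.999, -0.0, 0.0]
ft_force: [-0.7, -0.1, -1.1]
grip_width: 0.17
grasp_force: 58.8
p [ 0.5387 -0.3498  0.0109] yaw_y 94.5 tilt [ 0. -0. -1.] slide [ 0.0007 -0.0001  0.0024] twist 0.2 F [-0.7 -0.1 -1.1] grip 0.17 58.8 t 8.05 q7 2.35
```

```bash
python3 -m creep '{"slide":[[0,0,0.001],[0,0,0.001],[0,0,0.001],[0,0,0]],"twist":[0,0,0,0]}'
```

```text
clock: 8.55
position: [0.5386, -0.3497, 0.0078]
ee_rot: [-0.039, 0.999, 0.0, 0.0]
ft_force: [-0.2, 0.1, -0.9]
grip_width: 0.166
grasp_force: 58.8
```

```bash
python3 -m creep '{"slide":[[0,0,0.001],[0,0,0.0005],[0,0,0]],"twist":[0,0,0]}'; python3 -m creep '{"slide":[[0,0,0],[0,0,0],[0,0,0],[0,0,0]],"twist":[0,0,0,0]}' 36; python3 -m creep '{"slide":[[0,0,-0.01],[0,0,-0.04],[0,0,-0.05],[0,0,-0.05],[0,0,0]],"twist":[0,0,0,0,0]}'
```

```text
clock: 8.93
position: [0.5387, -0.3498, 0.0076]
ee_rot: [-0.039, 0.999, 0.0, 0.0]
ft_force: [-5.4, 3.0, 12.0]
grip_width: 0.162
grasp_force: 60.6
clock: 9.43
position: [0.5386, -0.3497, 0.0062]
ee_rot: [-0.039, 0.999, 0.0, -0.0]
ft_force: [-0.0, 0.4, 0.8]
grip_width: 0.357
grasp_force: 0.0
clock: 10.05
position: [0.5405, -0.3513, 0.1617]
ee_rot: [-0.039, 0.999, -0.002, 0.004]
ft_force: [0.4, 1.2, 0.0]
grip_width: 0.359
grasp_force: 0.0
```

```bash
python3 -m creep '{"slide":[[0,0,0],[0,0,0],[0,0,0],[0,0,0],[0,0,0],[0,0,0],[0,0,0],[0,0,0]],"twist":[10,10,10,10,10,10,10,10]}' 70 >/dev/null; python3 -m creep '{"slide":[[0,0,0],[0,0,0],[0,0,0],[0,0,0],[0,0,0],[0,0,0],[0,0,0],[0,0,0]],"twist":[10,10,10,10,10,10,10,8]}' >/dev/null; python3 - <<'E'
from h import *
b=plane("top",[(307.1,183.25),(331.7,227.5)],.002); print(b,b.mean(0),np.linalg.norm(b[0]-b[1]),np.degrees(np.arctan2(*(b[0]-b[1])[1::-1])))
togo(.4878,-.197,-63.5)
E
```

```text
[[ 0.55693843 -0.16371954  0.002     ]
 [ 0.41236248 -0.23539682  0.002     ]] [ 0.48465045 -0.19955818  0.002     ] 0.16136863290268294 26.371107089254146
p [ 0.5384 -0.3495  0.1559] yaw_y -63.8 tilt [-0.  0. -1.] slide [ 2.190e-02 -1.592e-01  1.000e-04] twist -0.3 F [-0.3 -0.4  0.1] grip 0.697 0.0 t 12.05 q7 -0.23
```

```bash
python3 -m creep '{"slide":[[0.004,-0.03,0],[0.004,-0.04,0],[0.004,-0.04,0],[0.004,-0.03,0],[0.004,-0.0187,0],[0,0,0.03],[0,0,0.04],[0,0,0]],"twist":[0,0,0,0,0,0,0,0]}' && python3 - <<'E'
from h import *
togo(.4864,-.1982,-63.6,.004)
im,_=shot("top","t3"); s,_=shot("scene","s3")
cv2.imwrite("pics/c3.png",np.hstack([cv2.resize(im[125:245,310:430],(400,400),interpolation=2),cv2.resize(s[170:310,90:230],(400,400),interpolation=2)]))
E
```

```text
clock: 13.05
position: [0.4837, -0.1982, 0.0844]
ee_rot: [0.973, 0.229, -0.002, -0.001]
ft_force: [-1.0, 0.3, 0.4]
grip_width: 0.698
grasp_force: 0.0
p [ 0.4837 -0.1982  0.0844] yaw_y -63.5 tilt [-0.005  0.001 -1.   ] slide [0.0027 0.0014 0.0804] twist 0.1 F [-1.   0.3  0.4] grip 0.698 0.0 t 13.05 q7 -0.43
```

View pics/c3.png

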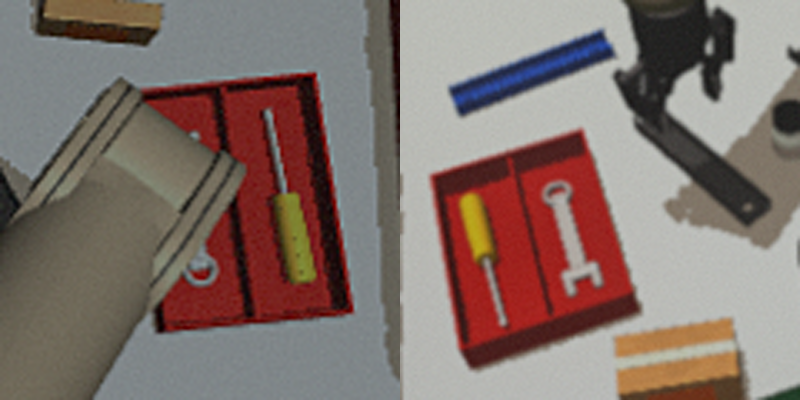

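The spanner lies flat in the tray's empty half (right crop (575,240)). Gripper is over the middle of the short bar. Descending to grip.

```bash
python3 -m creep '{"slide":[[0.001,0.001,0.025],[0.001,0,0.025],[0,0,0.015],[0,0,0.01],[0,0,0.004],[0,0,0]],"twist":[0,0,0,0,0,0]}' && python3 -m creep '{"slide":[[0,0,0],[0,0,0],[0,0,0],[0,0,0],[0,0,0]],"twist":[0,0,0,0,0]}' 0 90
```

```text
clock: 13.9
position: [0.4882, -0.1989, 0.0076]
ee_rot: [0.973, 0.229, 0.0, 0.0]
ft_force: [-0.2, 0.0, -0.5]
grip_width: 0.699
grasp_force: 0.0
clock: 14.52
position: [0.488, -0.1983, 0.0081]
ee_rot: [0.973, 0.229, 0.0, -0.001]
ft_force: [-5.3, 4.8, 13.1]
grip_width: 0.394
grasp_force: 89.5
```

```bash
python3 -m creep '{"slide":[[0,0,-0.005],[0,0,-0.02],[0,0,-0.05],[0,0,-0.06],[0,0,-0.06],[0,0,-0.06],[0,0,-0.03],[0,0,0]],"twist":[0,0,0,0,0,0,0,0]}'; python3 -c "
from h import *; togo(.548,.3105,-28.2,.285)"
```

```text
clock: 15.52
position: [0.4884, -0.1997, 0.2943]
ee_rot: [0.973, 0.229, 0.002, 0.0]
ft_force: [0.4, 0.2, -5.0]
grip_width: 0.391
grasp_force: 91.2
p [ 0.4884 -0.1997  0.2943] yaw_y -63.6 tilt [ 0.004  0.001 -1.   ] slide [ 0.2806 -0.4302  0.01  ] twist -35.4 F [ 0.4  0.2 -5. ] grip 0.391 91.2 t 15.525 q7 -0.65
```

```bash
python3 -m creep '{"slide":[[0.014,-0.02,0],[0.023,-0.035,0],[0.025,-0.038,0],[0.025,-0.038,0],[0.025,-0.038,0],[0.025,-0.038,0],[0.025,-0.038,0],[0.025,-0.038,0]],"twist":[0,0,0,0,0,0,0,0]}' && python3 -m creep '{"slide":[[0.025,-0.038,0],[0.025,-0.038,0],[0.023,-0.036,0],[0.014,-0.022,0],[0.006,-0.013,0],[0,0,0],[0,0,0],[0,0,0]],"twist":[0,0,0,0,0,-9,-9,-9]}' && python3 -m creep '{"slide":[[0,0,0],[0,0,0],[0,0,0],[0,0,0]],"twist":[-8,0,0,0]}'; python3 - <<'E'
from h import *
togo(.548,.3105,-28.2,.285)
s,d=shot("scene","s4"); a,d=shot("top","t4")
x=proj("scene",[.548,.3105,.22])[0].astype(int); y=proj("top",[.548,.3105,.22])[0].astype(int); print(x,y)
c=lambda i,p:cv2.resize(i[max(0,p[1]-50):p[1]+50,max(0,p[0]-50):p[0]+50],(400,400),interpolation=2)
cv2.imwrite("pics/c4.png",np.hstack([c(s,x),c(a,y)]))
E
```

```text
clock: 16.52
position: [0.5283, 0.1388, 0.2906]
ee_rot: [0.973, 0.229, -0.001, 0.0]
ft_force: [0.3, -0.6, -3.6]
grip_width: 0.392
grasp_force: 91.2
clock: 17.52
position: [0.5467, 0.3095, 0.2915]
ee_rot: [0.892, 0.451, -0.001, 0.0]
ft_force: [0.0, -0.6, -4.5]
grip_width: 0.389
grasp_force: 91.2
clock: 18.02
position: [0.5467, 0.3107, 0.2921]
ee_rot: [0.86, 0.51, -0.0, 0.0]
ft_force: [-0.3, -0.5, -4.1]
grip_width: 0.391
grasp_force: 91.2
p [0.5467 0.3107 0.2921] yaw_y -28.6 tilt [-0. -0. -1.] slide [0.0004 0.0013 0.0071] twist -0.4 F [-0.3 -0.5 -4.1] grip 0.391 91.2 t 18.025 q7 -0.86
[357 153] [138 176]
```

View pics/c4.png

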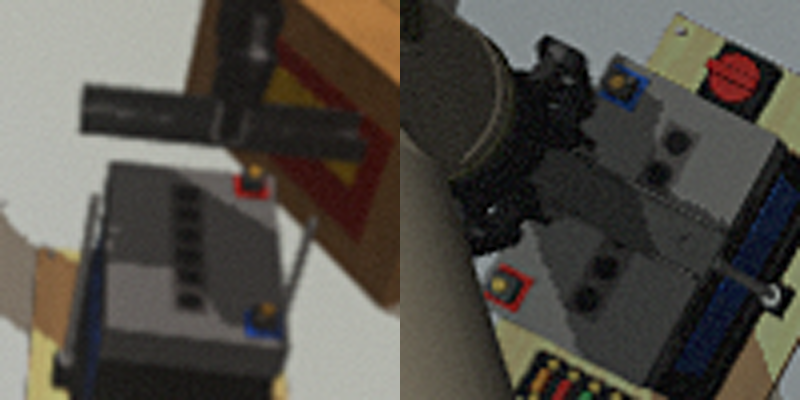

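```bash
python3 - <<'E'
from h import *
for n,p in(("top",[(114.5,164.6),(167.1,191.6)]),("scene",[(385,157.5),(331.2,151.7)])):
    X=plane(n,p,.214); print(n,X.round(4).tolist(),X.mean(0).round(4),np.linalg.norm(X[0]-X[1]).round(4),np.degrees(np.arctan2(*(X[0]-X[1])[1::-1])).round(1))
a=np.load("top0.npz")["im"]; b=np.load("s4.npz")["im"]; t=np.load("t4.npz")["im"]
def up(i,x,y,r=12,k=266): return cv2.resize(i[y-r:y+r,x-r:x+r],(k,k),interpolation=0)
g=np.vstack([np.hstack([up(a,115,166),up(a,168,192),up(t,165,186)]),np.hstack([up(b,385,160),up(b,331,155),up(b,357,140,40)])])
cv2.imwrite("pics/c5.png",cv2.convertScaleAbs(g,alpha=1.5))
E
```

```text
top [[0.5843, 0.3787, 0.214], [0.507, 0.2361, 0.214]] [0.5457 0.3074 0.214 ] 0.1622 61.5
scene [[0.5852, 0.3836, 0.214], [0.5087, 0.2426, 0.214]] [0.547  0.3131 0.214 ] 0.1604 61.5
```

View pics/c5.png

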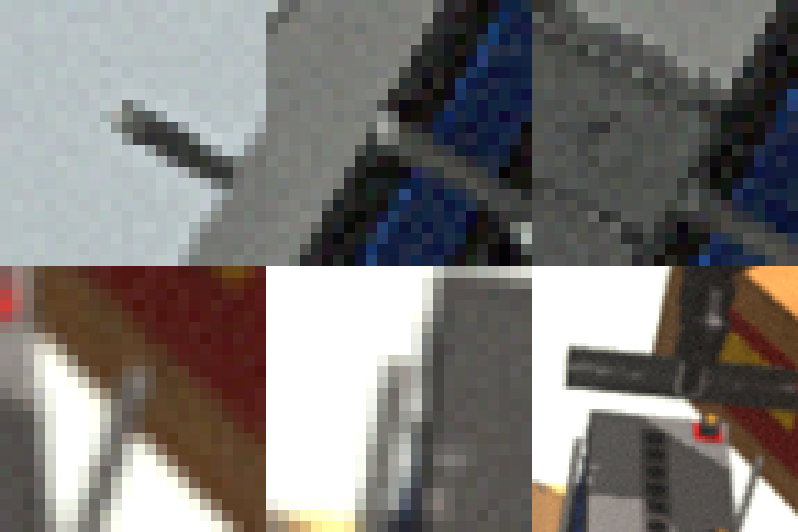

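The left and right rod tips show in the top view at about (114,164) and (166,190), and in the scene view at (385,157) and (331,151). The bar's right hole is in the top view at (158.6,185.2). I lower to just above the tips and compare the bar with the rods inside each view.

```bash
python3 -m creep '{"slide":[[0,0,0.02],[0,0,0.02],[0,0,0.014],[0,0,0.006],[0,0,0],[0,0,0]],"twist":[0,0,0,0,0,0]}'; python3 - <<'E'
from h import *
togo(.5467,.3107,-28.5)
b,_=shot("scene","s5"); t,_=shot("top","t5")
def up(i,x,y,r,k=400): return cv2.resize(i[y-r:y+r,x-r:x+r],(k,k),interpolation=0)
cv2.imwrite("pics/c6.png",cv2.convertScaleAbs(np.hstack([up(t,160,186,20),up(b,357,150,40)]),alpha=1.5))
# prediction of right hole and rod tip
e=np.array([np.cos(np.radians(61.4)),np.sin(np.radians(61.4))])
o=manip.get_obs()["position"]; h=o[:2]-.081*e; k=o[:2]+.081*e
zf=o[2]-.004
for n in("top","scene"): print(n,proj(n,[[*h,zf],[*k,zf],[*(o[:2]-.1*e),zf+.016],[*(o[:2]+.1*e),zf+.016]]).round(1).tolist())
h=np.load("t4.npz"); print("hole seen t4",plane("top",[(158.6,185.2)],.288), "pred",np.array([.5467,.3107])-.081*e)
print("tips top",plane("top",[(114,163.8),(166.3,190.2)],.215),"scene",plane("scene",[(384.9,157.3),(330.6,151.6)],.215))
E
```

```text
clock: 18.88
position: [0.5471, 0.311, 0.2331]
ee_rot: [0.859, 0.511, 0.001, -0.0]
ft_force: [-0.8, -0.2, -3.4]
grip_width: 0.394
grasp_force: 91.2
p [0.5471 0.311  0.2331] yaw_y -28.5 tilt [ 0.001  0.001 -1.   ] slide [-0.0005 -0.0002 -0.    ] twist -0.0 F [-0.8 -0.2 -3.4] grip 0.394 91.2 t 18.875 q7 -0.85
top [[164.2, 190.3], [111.0, 162.8], [169.0, 192.6], [102.2, 158.2]]
scene [[331.0, 147.9], [385.9, 153.8], [325.3, 143.0], [393.8, 150.3]]
hole seen t4 [[0.51167184 0.23834977 0.288     ]] pred [0.50792596 0.23958338]
tips top [[0.58631467 0.37967709 0.215     ]
 [0.51067071 0.23806312 0.215     ]] scene [[0.58527754 0.38290343 0.215     ]
 [0.50870383 0.24044149 0.215     ]]
```

View pics/c6.png

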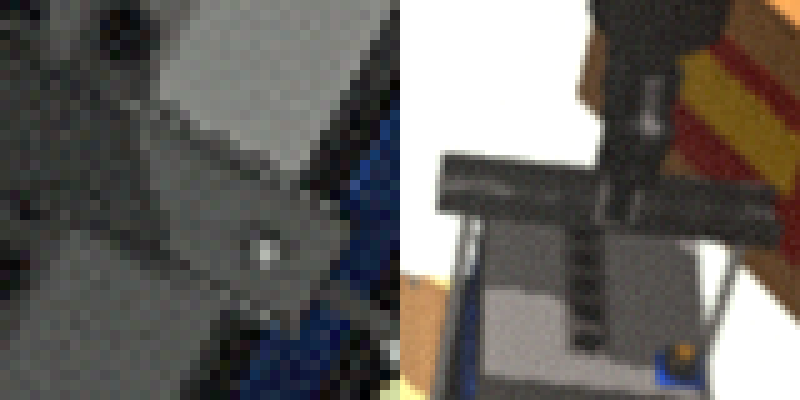

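Through the bar's right hole the bright rod tip shows at left crop (265,252), so it is nearly lined up. I'll quantify this with parallax.

```bash
python3 - <<'E'
from h import *
t=np.load("t5.npz")["im"].mean(2).round().astype(int); print("rows 185-196, cols 158-177"); print(t[185:197,158:178])
b=np.load("s5.npz")["im"].mean(2).round().astype(int)
# bar end edges in scene
print("left end"); print(b[178-46:160:3,320:336]); print("right end"); print(b[182-46:166:3,384:402])
E
```

```text
rows 185-196, cols 158-177
[[ 56  57  52  54  56  56  55  54  51  52  51  41  65  36  19   8  16  35
   37  31]
 [ 53  52  57  54  57  58  54  53  56  54  51  49  53  38  67  45  21  19
   26  29]
 [ 52  54  57  59  57  56  57  53  56  53  55  53  54  47  45  32  10  22
   21  22]
 [ 52  49  53  53  51  54  46  39  43  49  53  55  51  56  51  54  44  18
   21  22]
 [ 53  53  56  53  51  46  45  49  31  28  52  54  52  55  57  59  48  23
   24  27]
 [ 58  51  54  55  52  50  32  64 100  68  40  45  56  54  53  55  37  21
   22  25]
 [ 57  58  55  53  55  55  44  64 120  85  40  49  56  59  58  49  22  23
   28  23]
 [ 32  57  59  53  57  52  42  51  81  57  53  57  56  56  56  21  21  23
   27  26]
 [ 49  40  44  56  55  55  53  51  54  51  50  49  52  53  39  20  31  16
   21  24]
 [ 46  50  57  36  40  54  52  52  54  54  58  55  56  44  27  37  36  28
   24  13]
 [ 53  55  49  52  65  39  44  55  52  51  54  55  59  37  42  44  39  37
   29   7]
 [ 59  54  56  56  51  48  68  40  47  57  58  57  47  19  30  39  41  43
   42  27]]
left end
[[179 180 179 182 181 179 177 178 178 179 1
[... 688 characters left out ...]
 39  29  27  27  28  28]
 [ 45  50  51  50  51  47  47  47  44  47  46  41  47  41  33  30  28  30]
 [ 25  32  35  46  44  51  49  46  48  47  49  47  45  35  31  28  26  29]
 [ 29  30  30  30  32  36  45  50  49  47  53  44  31  31  28  35  27  25]
 [ 27  30  30  30  32  28  28  31  35  37  43  33  29  27  27  28  27  39]
 [ 33  31  42  41  38  34  35  35  23  26  30  27  26  32  29  26  38  40]
 [ 31  30  30  33  26  29  33  33  28  27  28  31  30  29  30  35  43  43]
 [ 28  29  30  29  22  27  30  29  30  32  27  29  31  33  34  46  46  44]
 [ 61  58  48  46  42  40  39  41  37  37  32  26  33  38  44  42  43  44]
 [ 88 101  76  48  43  44  48  47  45  46  45  38  40  43  46  43  46  44]]
```

```bash
python3 -m creep '{"slide":[[0.002,0,0],[0,0,0],[0,0,0.003],[0,0,0.003],[0,0,0],[0,0,0]],"twist":[0,0,0,0,0,0]}'; python3 - <<'E'
from h import *
togo(.5481,.3128,-28.5)
b,_=shot("scene","s6"); t,_=shot("top","t6")
g=t.mean(2).round().astype(int); print("r184 c158");print(g[184:197,158:178])
E
python3 -m creep '{"slide":[[0,0,0.002],[0,0,0.002],[0,0,0.001],[0,0,0.001],[0,0,0]],"twist":[0,0,0,0,0]}'
```

```text
clock: 19.73
position: [0.5477, 0.3127, 0.2263]
ee_rot: [0.859, 0.511, 0.0, -0.0]
ft_force: [0.2, -1.2, -4.0]
grip_width: 0.391
grasp_force: 91.2
p [0.5477 0.3127 0.2263] yaw_y -28.5 tilt [ 0.  0. -1.] slide [0.0003 0.0003 0.    ] twist -0.0 F [ 0.2 -1.2 -4. ] grip 0.391 91.2 t 19.725 q7 -0.84
r184 c158
[[ 55  56  54  52  57  50  50  51  40  48  53  41  24  13   9  15  13  48
   29  30]
 [ 58  49  57  60  55  53  56  49  50  49  41  46  50  14  19   4  20  36
   27  27]
 [ 55  54  51  56  55  54  55  57  54  55  56  54  48  42  81  14  26  34
   18  15]
 [ 52  54  56  54  58  55  54  53  52  55  53  58  53  51  50  42  17  23
   25  22]
 [ 54  57  51  57  54  58  54  44  52  49  55  52  56  56  47  56  39  16
   26  22]
 [ 54  53  51  53  52  50  39  45  32  33  46  54  50  55  57  58  46  19
   21  17]
 [ 55  56  51  56  52  49  33  61  98  69  43  47  58  51  57  53  28  23
   20  22]
 [ 59  55  51  54  54  50  45  75 120  84  52  52  53  55  58  50  24  31
   27  30]
 [ 52  56  56  53  57  53  47  47  79  67  53  53  50  60  54  33  23  22
   26  16]
 [ 70  38  55  58  54  53  47  46  55  56  53  51  57  54  39  22  20  17
   26  29]
 [ 56  49  67  28  43  56  55  58  52  51  52  52  52  52  25  37  37  36
   19  13]
 [ 50  50  58  45  43  44  51  54  56  53  53  56  51  46  41  40  38  38
   25   5]
 [ 55  57  53  59  65  46  47  40  54  57  55  55  48  23  29  41  41  42
   39  28]]
clock: 20.45
position: [0.5477, 0.3127, 0.2202]
ee_rot: [0.859, 0.511, -0.0, -0.0]
ft_force: [-0.1, 0.6, -4.3]
grip_width: 0.39
grasp_force: 91.2
```

```bash
python3 -m creep '{"slide":[[0,0,0.002],[0,0,0.002],[0,0,0.002],[0,0,0.002],[0,0,0]],"twist":[0,0,0,0,0]}'; python3 - <<'E'
from h import *
b,_=shot("scene","s7"); t,_=shot("top","t7")
def up(i,x,y,r,k=400): return cv2.resize(i[y-r:y+r,x-r:x+r],(k,k),interpolation=0)
cv2.imwrite("pics/c7.png",cv2.convertScaleAbs(np.hstack([up(t,160,186,20),up(b,357,150,40)]),alpha=1.5))
E
```

```text
clock: 21.08
position: [0.5476, 0.3127, 0.2121]
ee_rot: [0.859, 0.511, -0.0, -0.0]
ft_force: [0.3, 0.3, -4.8]
grip_width: 0.39
grasp_force: 91.2
```

View pics/c7.png

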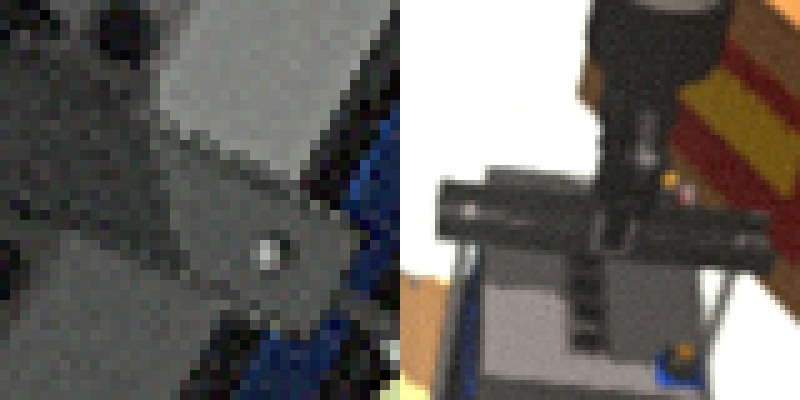

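The rod tip stands inside the right hole (left crop (268,252)) and both tips show inside the channel in the scene view at (468,210) and (740,240). Going on down.

```bash
python3 -m creep '{"slide":[[0,0,0.002],[0,0,0.003],[0,0,0.003],[0,0,0.002],[0,0,0]],"twist":[0,0,0,0,0]}'
```

```text
clock: 21.8
position: [0.5476, 0.3127, 0.2021]
ee_rot: [0.859, 0.511, -0.0, -0.0]
ft_force: [-0.5, 0.1, -4.0]
grip_width: 0.395
grasp_force: 91.2
```

```bash
python3 -m creep '{"slide":[[0,0,0.002],[0,0,0.003],[0,0,0.003],[0,0,0.002],[0,0,0]],"twist":[0,0,0,0,0]}'
```

```text
clock: 22.42
position: [0.5476, 0.3127, 0.1921]
ee_rot: [0.859, 0.511, -0.0, 0.0]
ft_force: [0.5, 1.3, -4.3]
grip_width: 0.388
grasp_force: 91.2
```

Expected contact is at TCP z of about 0.184.

```bash
python3 -m creep '{"slide":[[0,0,0.002],[0,0,0.002],[0,0,0.001],[0,0,0.001],[0,0,0]],"twist":[0,0,0,0,0]}'; python3 -m creep '{"slide":[[0,0,0.0005],[0,0,0.0005],[0,0,0.0005],[0,0,0]],"twist":[0,0,0,0]}'
```

```text
clock: 23.05
position: [0.5477, 0.3127, 0.1863]
ee_rot: [0.859, 0.511, 0.0, -0.0]
ft_force: [-0.0, -0.5, -3.6]
grip_width: 0.391
grasp_force: 91.2
clock: 23.55
position: [0.5477, 0.3127, 0.1848]
ee_rot: [0.859, 0.511, -0.0, -0.0]
ft_force: [-0.7, 0.4, -4.1]
grip_width: 0.392
grasp_force: 91.2
```

```bash
python3 -m creep '{"slide":[[0,0,0.0005],[0,0,0.0005],[0,0,0]],"twist":[0,0,0]}';python3 -m creep '{"slide":[[0,0,0.0005],[0,0,0]],"twist":[0,0]}'
```

```text
clock: 23.92
position: [0.5477, 0.3127, 0.1843]
ee_rot: [0.859, 0.511, 0.0, -0.0]
ft_force: [-2.5, -1.7, 3.0]
grip_width: 0.389
grasp_force: 92.0
clock: 24.18
position: [0.5477, 0.3127, 0.1842]
ee_rot: [0.859, 0.511, 0.0, -0.0]
ft_force: [-4.5, -2.0, 7.6]
grip_width: 0.391
grasp_force: 92.7
```

```bash
python3 -m creep '{"slide":[[0,0,0],[0,0,0],[0,0,0],[0,0,0]],"twist":[0,0,0,0]}' 62; python3 -m creep '{"slide":[[0,0,-0.004],[0,0,-0.015],[0,0,-0.03],[0,0,-0.04],[0,0,-0.04],[0,0,-0.03],[0,0,0]],"twist":[0,0,0,0,0,0,0]}'; python3 -m creep '{"slide":[[-0.04,0,0],[-0.04,0,0],[-0.04,0,0],[-0.04,0,0],[-0.04,0,0],[-0.03,0,0],[0,0,0],[0,0,0]],"twist":[0,0,0,0,0,0,0,0]}'; python3 - <<'E'
from h import *
b,d=shot("scene","s8"); t,e=shot("top","t8")
def up(i,x,y,r,k=400): return cv2.resize(i[y-r:y+r,x-r:x+r],(k,k),interpolation=2)
cv2.imwrite("pics/c8.png",cv2.convertScaleAbs(np.hstack([up(t,150,180,60),up(b,357,160,50)]),alpha=1.3))
C=cloud("scene",d); i=np.array([.471,.882]); 
for n,dd in(("scene",d),("top",e)):
    C=cloud(n,dd)
    for s in(-.09,-.05,0,.05,.09):
        c=np.array([.548,.3115])+s*i; m=np.linalg.norm(C[...,:2]-c,axis=2)<.008; print(n,s,m.sum(),np.median(C[m][:,2]).round(4) if m.any() else None)
E
```

```text
clock: 24.68
position: [0.5477, 0.3127, 0.1833]
ee_rot: [0.859, 0.511, 0.0, 0.0]
ft_force: [-0.4, -0.2, -0.1]
grip_width: 0.62
grasp_force: 0.0
clock: 25.55
position: [0.5487, 0.3126, 0.3458]
ee_rot: [0.86, 0.511, 0.002, -0.0]
ft_force: [0.3, -0.1, 0.3]
grip_width: 0.618
grasp_force: 0.0
clock: 26.55
position: [0.4379, 0.1112, 0.3423]
ee_rot: [0.859, 0.511, 0.0, -0.0]
ft_force: [0.4, 0.6, 0.3]
grip_width: 0.62
grasp_force: 0.0
scene -0.09 49 0.0995
scene -0.05 1 0.179
scene 0 1 0.1801
scene 0.05 3 0.1816
scene 0.09 8 0.18
top -0.09 0 None
top -0.05 0 None
top 0 0 None
top 0.05 0 None
top 0.09 13 0.1804
```

View pics/c8.png

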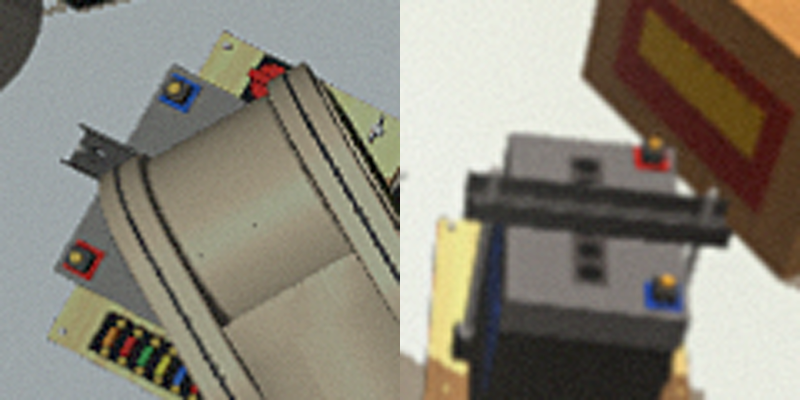

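The bar lies flat on the battery top, with its floor at z≈0.180 along the visible length. Both rods pass through it (right crop (487,200) and (710,200)) and the terminals are clear. The gripper is touching nothing.

```bash
python3 -c "
from workcell import manip; print(manip.hand_in())"
```

```text
the job is handed in; nothing more can be done
None
```

The spanner is lying in the empty half of the red tray. The short bar is over both rods, open side up and flat on the battery top, and the job is handed in at about 27 s on the robot's clock.

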